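# Dispense the steel balls into the maze kit

## Robot

A 6-joint arm with a two-finger parallel gripper is mounted at the origin on the work surface. World frame = base frame: x ahead of the robot, y to its left, z up, the work surface at z = 0. Lengths are in m, angles in rad, forces in N, time in s.
With the tool pointing down it reaches from about 0.375 to 0.9 m from the base axis. Payload 3.1 kg.
Tool frame: the origin (TCP) lies between the finger pads; the fingertips stand 22 mm ahead of it and the grasp point (between the pads) lies 3 mm ahead of it; z points along the fingers, y is the line along which they close (so a half turn about z gives the same grasp; the last joint's range is limited). The gripper opens to 87 mm and grips with 3 to 60 N. Pads are 19 mm wide; open, the fingers measure 117 mm over their backs; the gripper's body (75 mm by 190 mm) begins 51 mm behind the grasp point.
Start: joints at [-1.28, 0.527, 1.433, -0, 1.181, -0.178], TCP at [0.283, -0.557, 0.245] pointing down, gripper open.
Joint ranges: [-3.08, 3.08], [-0.75, 2.2], [0.22, 2.44], [-1.43, 4.57], [0, 2.65], [-2.85, 2.85]. Speed limits (rad/s): [2.79, 2.79, 3.14, 3.14, 3.14, 3.14].

## Interface

Orientations are given as a unit quaternion [x, y, z, w].
In Python, from rig import get_obs, camera, get_calibration, hand_in, cut_out gives the robot as it stands.
- The arm moves only by the shell command python3 -m inch 'ROWS' [OPENING] [FORCE]. ROWS is JSON, one flat list of numbers, 6 for each row, row after row: the shift along the tool's x, y, z scaled (see below), then the turn, a rotation vector about the tool's x, y, z scaled (see below). A call has 1 to 20 rows; each row is the pose to reach, as a shift and turn from the pose commanded when the call began, along the tool's axes at that moment; what a row does not reach only later rows make up. The controller multiplies each number of a shift by 0.08 m and each number of a turn by 90 degrees. A row lasts 1/12 s, in which the tool goes at most 41.7 mm and 7.16 degrees, less where a joint would pass 70% of its speed; a pose out of reach is approached as far as the arm can. A call with a number of a shift or a turn outside -1 to 1 is refused whole. A call with a gripper value outside its range is refused whole. OPENING is the finger opening in mm, from 0 to 87, set as the call begins (- or left out, the last holds). The fingers move at their own pace and stop on an object; FORCE is the grip in N (left out, the last holds). Time passes only in rows, so rows that repeat a pose let the fingers close. It gives the time, the measured TCP pose, the force, the opening and the grip force at its end, in the units of the state.
- get_obs(): the state, without advancing time (a new reading comes with each control period).
- camera(name): name is "side" or "top"; returns the picture (384x512x3 uint8, red, green, blue); there is no depth.
- get_calibration(name): a dict with "vertical_fov" (degrees; the focal length in pixels is half the picture's height over the tangent of half this angle, whatever the lens; pixels are square), "cx", "cy" (the principal point, pixels), "T" (4x4, takes a point from camera to world coordinates). Camera axes: x right, y down, z forward; pixel columns grow to the right and rows downward; lengths in m; the calibration is good to about 2 mm. A picture is of the moment at which its call begins. get_calibration takes no time and is no camera call.
- hand_in(): hands the job in; it is judged then, once.
Trained networks look in the newest picture that a camera, given by its name, has taken for a name from the list of things; names that differ only in an ending like _2 or _b are one class to them, and where a whole thing is asked for, a point or a joint stands for the part that bears it (a point fixed in the world has none). Each returns a list of dicts, best first, with "conf" (0 to 1); they miss things now and then, are a little off and sometimes report something else, mostly with a low value. They report only what shows in the picture. A call takes as long as a camera call.
- cut_out(camera, thing): "region" (384x512 bool, what is visible of it) and "bbox" ([left, top, right, bottom] in pixels, round what is visible of it).
The state is a dict: "time": time; "q": joint angles; "joint_velocities": joint speeds; "joint_torque": joint torques, N m; "position": TCP position; "tool_rot": TCP orientation; "ft_force": force on the tool from outside, world axes, zero at the start; "moment": the same for the moment, N m; "grip_width": finger opening in m; "grip_force": force on a finger pad.
Only numpy, scipy, OpenCV 4.12 (cv2) and the standard library are available. Lean on these libraries where they do the work, as an engineer would, in place of code of your own. Each camera call takes 0.05 s, during which the arm holds its last target. There are 200 camera calls.

## Task

Pour the five steel balls from the dial-cap jar into the empty bay of the cardboard kit box: turn the cap so that the one hole big enough for the balls is over the pouring lip, then lift the jar and tip it over the bay. Afterwards stand the jar back in the empty well of the plywood caddy and turn the cap so that its blank face closes the outlet again. Leave everything else on the table where it is.

Things in the scene. Friction and masses are not known exactly. Their poses are not given: they have to be found in the camera images.
- jar: Dispenser jar, 0.19 to 0.26 kg with cap and balls. Clear square body, 62 x 62 mm with flat sides, 78 mm tall; grey collar 78 to 82 mm up; white dial cap 83 to 105 mm up. Origin: centre of the underside; z up, x and y square to its sides. It stands in one of the caddy's wells (either), with 2.5 mm play on each side; the well keeps it from turning while the cap is turned.
- outlet (a point): Centre of the outlet, a 20 mm hole in the fixed black plate under the cap: on the jar at (0, -17.5, 100) mm, level with the bore's wall on the jar's -y side. Balls run out when the 20 mm cap hole is over it and the jar is tipped past level towards its -y side (105 to 115 degrees); if they jam, tip back and again. Gripping the x faces with the gripper leaning about 45 degrees to the jar's +y side eases this.
- pour_lip (a point): Tip of the small grey pouring lip on the jar's collar that marks the outlet side: on the jar at (0, -42, 82) mm. The lip is 22 mm wide at its root and 10 mm at its tip.
- cap_top (a point): Centre of the dial cap's flat top, 105 mm above the jar's underside; turns with the cap. The cap is round, 59 mm across (narrower than the body), with a ribbed skirt 22 mm tall to take hold of, and turns on the jar's upright axis.
- dial (a joint): Angle of the cap, rad, growing counter-clockwise seen from above; turns endlessly, friction 0.06 N m, stays where left. Five settings, holes 17.5 mm off the axis: 0 = blank over the outlet (closed); 1.257 = 20 mm hole; 2.513 = 11 mm; -2.513 = 8 mm; -1.257 = 5 mm. Only the 20 mm hole passes the balls. Starts between -1.3 and 0.3.
- ball1: Steel ball, 14 mm, 11 g, loose on the floor of the jar's bore at the start. Origin: its centre.
- ball2: Steel ball, 14 mm, 11 g, loose on the floor of the jar's bore at the start. Origin: its centre.
- ball3: Steel ball, 14 mm, 11 g, loose on the floor of the jar's bore at the start. Origin: its centre.
- ball4: Steel ball, 14 mm, 11 g, loose on the floor of the jar's bore at the start. Origin: its centre.
- ball5: Steel ball, 14 mm, 11 g, loose on the floor of the jar's bore at the start. Origin: its centre.
- caddy: Fixed plywood caddy 226 x 99 mm, floor 6 mm thick, with two square wells 67 mm wide and 22 mm deep (walls up to 28 mm above the table, the top 8 mm flared outwards by 5 mm). Origin: centre of its underside; the wells lie along its x axis. Its yaw varies by up to 0.35 rad.
- well_a (a point): Centre of the floor of the well at the caddy's -x end (57.5 mm from its middle), 6 mm above the table; axes as the caddy's.
- well_b (a point): Centre of the floor of the well at the caddy's +x end, likewise.
- kit_box: Fixed open cardboard kit box, 200 x 130 mm (its x and y), 45 mm tall, walls 4 mm. Origin: centre of the underside. A 42 mm high divider parts it into the empty bay (towards its -x) and a bay full of wooden dowels (towards its +x). Its yaw varies by up to 0.35 rad.
- bay (a point): Centre of the floor of the empty bay, 4 mm above the table; axes as the kit box's; the bay is 112 mm (x) by 122 mm (y) inside and its walls are 38 to 41 mm high.
- tub: Bystander: closed square stock tub, 62 x 62 x 50 mm, in the caddy's other well. Origin: centre of the underside.
- tape_roll: Bystander: roll of cardboard-coloured tape lying flat, 100 mm across, 24 mm tall. Origin: centre of the underside.
- screwdriver: Bystander: screwdriver lying on the table. Origin: on the table under it.
- glue: Bystander: standing glue bottle, 54 mm across, 110 mm tall. Origin: centre of the underside.
- tape_measure: Bystander: tape measure, 70 x 36 x 62 mm. Origin: centre of the underside.
- offcut: Bystander: wood offcut, 120 x 62 x 38 mm. Origin: centre of the underside.
- maze_board: Bystander: small plywood maze board lying flat, 120 x 100 x 18 mm. Origin: centre of the underside.

How it is judged:
By the outcome, as a careful person would: the job done as asked, in the order asked, and still so for the second after the job is handed in, with the robot touching nothing.
It also fails if it takes over 72 s, if anything falls off the work surface, if the arm or the gripper's body presses on something with over 40 N, if the wrist force passes 120 N, or if a joint passes its speed limit or range.

## Working session

There is one attempt and no reset: what is moved stays moved. The work goes in short steps, Python scripts to look and compute and a shell command to move; the robot and the scene stay as the last step left them, time stands still between calls to the robot, and variables do not carry over. Pictures are saved under pics/ and viewed, at most 10 in all, crops included, and the job is handed in when it is done.

```bash
mkdir -p pics; ls
python3 - <<'E'
from rig import *
import cv2,numpy as np
o=get_obs();print(o)
for n in("top","side"):
    im=camera(n);cv2.imwrite(f"pics/{n}0.png",cv2.cvtColor(im,cv2.COLOR_RGB2BGR))
    c=get_calibration(n);print(n,c)
    for t in("jar","cap_top","pour_lip","outlet","caddy","kit_box","tub","dial"):
        try:
            print(t,[(round(d["conf"],2),[int(v) for v in d["bbox"]]) for d in cut_out(n,t)[:2]])
        except Exception as e: print(t,e)
E
```

```text
pics
{'time': 0.0, 'q': array([-1.27947838e+00,  5.28464933e-01,  1.43390577e+00,  1.04003846e-05,
        1.18137104e+00, -1.78487172e-01]), 'joint_velocities': array([-0.00050411, -0.00076335,  0.0005295 ,  0.00093273,  0.0004687 ,
       -0.00152316]), 'joint_torque': array([-2.41142388e-04, -4.40042531e+01, -1.76596624e+01,  6.32887823e-02,
        5.79840993e-02, -1.70906542e-04]), 'position': array([ 0.28278245, -0.5566042 ,  0.24357123]), 'tool_rot': array([ 9.72536924e-01,  2.32746165e-01, -5.57877263e-05, -1.07310784e-03]), 'ft_force': array([-0.02614098,  0.44630699,  0.15446308]), 'moment': array([0.06731956, 0.03486631, 0.01960236]), 'grip_force': 0.0, 'grip_width': 0.08713742587340001}
top {'vertical_fov': 51.75112423548186, 'cx': 261.86947233442487, 'cy': 193.08448030809996, 'T': array([[-0.00957626, -0.98194549,  0.18892156,  0.28105383],
       [-0.99977741,  0.01295416,  0.01665321, -0.03976619],
       [-0.01879986, -0.18872003, -0.98185096,  1.41965511],
       [ 0.        ,  0.        ,  0.        ,  1.        ]])}
jar [(0.68, [196, 171, 216, 198])]
cap_top [(0.53
[... 370 characters left out ...]
ide {'vertical_fov': 43.78760224359816, 'cx': 255.42251333911875, 'cy': 181.50060447308397, 'T': array([[-0.95838709, -0.15441767,  0.24010284,  0.21923545],
       [-0.28545633,  0.50960715, -0.81167434,  1.00968876],
       [ 0.00297873, -0.84643708, -0.53248042,  0.77371393],
       [ 0.        ,  0.        ,  0.        ,  1.        ]])}
jar [(0.77, [195, 209, 229, 254]), (0.27, [274, 212, 335, 227])]
cap_top [(0.83, [199, 211, 224, 234])]
pour_lip [(0.7, [198, 211, 231, 259])]
outlet [(0.56, [193, 210, 229, 258])]
caddy [(0.88, [186, 233, 284, 280])]
kit_box [(0.82, [208, 162, 282, 200]), (0.63, [187, 237, 285, 280])]
tub [(0.62, [244, 235, 275, 265])]
dial [(0.77, [196, 208, 225, 232])]
```

Run:
```python
import cv2
t=cv2.imread("pics/top0.png");s=cv2.imread("pics/side0.png")
cv2.imwrite("pics/c1.png",cv2.resize(t[140:245,180:325],None,fx=5.5,fy=5.5,interpolation=cv2.INTER_CUBIC))
cv2.imwrite("pics/c2.png",cv2.resize(s[155:290,180:290],None,fx=4.4,fy=4.4,interpolation=cv2.INTER_CUBIC))
```

```text
(no output)
```

View pics/c1.png

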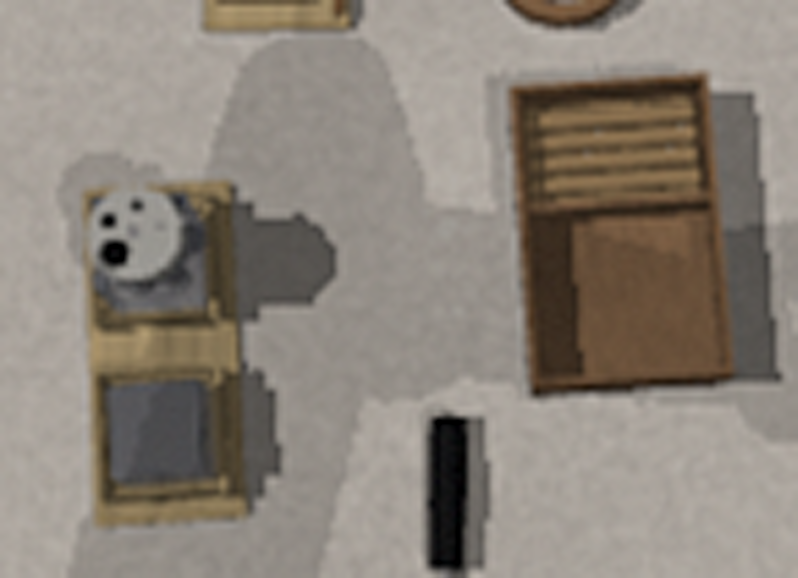

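View pics/c2.png

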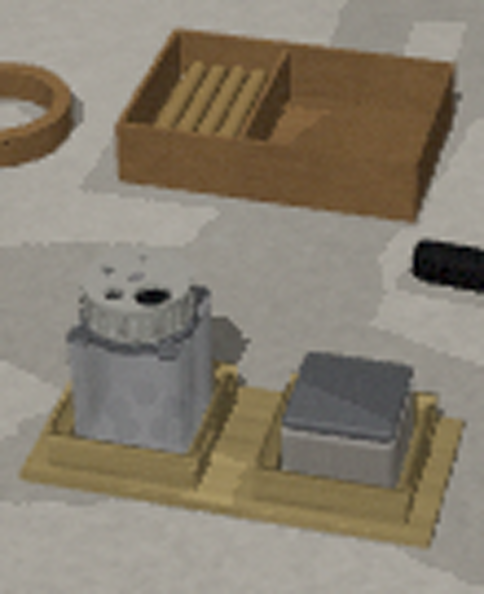

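View pics/top0.png

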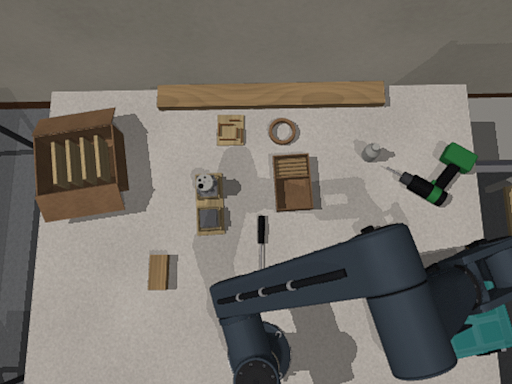

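View pics/side0.png

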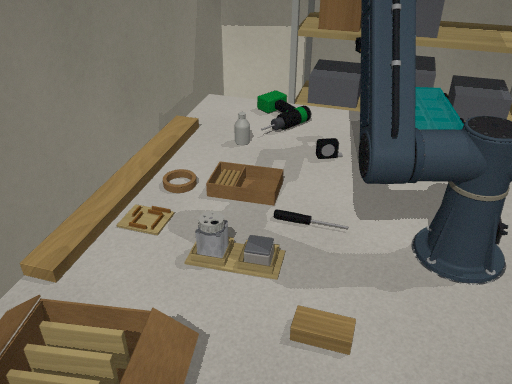

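```bash
cat > h.py <<'E'
import numpy as np,cv2
from rig import *
def K(n):
    c=get_calibration(n);f=192/np.tan(np.radians(c["vertical_fov"]/2));return f,c["cx"],c["cy"],np.array(c["T"])
def ray(n,u,v,z):
    f,cx,cy,T=K(n);d=T[:3,:3]@[(u-cx)/f,(v-cy)/f,1];o=T[:3,3];return o+d*(z-o[2])/d[2]
def proj(n,p):
    f,cx,cy,T=K(n);q=T[:3,:3].T@(np.asarray(p)-T[:3,3]);return np.array([cx+f*q[0]/q[2],cy+f*q[1]/q[2]])
E
python3 - <<'E'
from h import *
np.set_printoptions(precision=4,suppress=True)
T=lambda a,b:(a/5.5+180-.4,b/5.5+140-.4)
S=lambda a,b:(a/4.4+180-.4,b/4.4+155-.4)
def quad(n,f,ps,z):
    P=np.array([ray(n,*f(*p),z) for p in ps]);print(n,P[:,:2].tolist());print(' c',P.mean(0)[:2],'edges',[np.linalg.norm(P[i]-P[(i+1)%4]) for i in range(4)],[np.degrees(np.arctan2(*(P[(i+1)%4]-P[i])[[1,0]])) for i in range(4)])
quad("top",T,[(85,190),(232,182),(248,515),(100,525)],.028)
quad("top",T,[(512,88),(705,75),(733,377),(535,393)],.045)
quad("side",S,[(177,30),(455,62),(415,218),(118,128)],.045)
quad("side",S,[(75,370),(465,420),(430,545),(22,475)],.02)
print("cap top",ray("top",*T(137,235),.105),"side",ray("side",*S(137,285),.105))
print("hole",ray("top",*T(115,253),.105),"side",ray("side",*S(152,297),.105))
c=ray("top",*T(137,235),.105)
for n in("top","side"):
  for nm,dx,dy in(("-y",0,-.042),("-x",-.042,0),("+x",.042,0),("+y",0,.042)):
    p=proj(n,[c[0]+dx,c[1]+dy,.088]); print(n,nm,(p-([179.6,139.6] if n=="top" else [179.6,154.6]))*(5.5 if n=="top" else 4.4))
t=cv2.imread("pics/top0.png");s=cv2.imread("pics/side0.png")
a=cv2.resize(t[168:202,192:226],(400,400),interpolation=cv2.INTER_CUBIC);b=cv2.resize(s[205:260,190:236],(400,478),interpolation=cv2.INTER_CUBIC)
cv2.imwrite("pics/c3.png",np.hstack([cv2.copyMakeBorder(a,0,78,0,0,0),b]))
E
```

```text
top [[0.6219457740161398, 0.22544666998129295], [0.6259915237211503, 0.12839317723863805], [0.40670207309339523, 0.11603853243495624], [0.40137658852000563, 0.21088135491959822]]
 c [0.514  0.1702] edges [np.float64(0.09713778123996945), np.float64(0.21963720177794965), np.float64(0.0949922194855701), np.float64(0.2210495736102526)] [np.float64(-87.61296325112414), np.float64(-176.7753967685598), np.float64(93.2138195460416), np.float64(3.7780491090643324)]
top [[0.6824736474612729, -0.056734584258450536], [0.6893920929490468, -0.18308540901114073], [0.4894818968335858, -0.19460274836518823], [0.48074874056721095, -0.0684106941176568]]
 c [ 0.5855 -0.1257] edges [np.float64(0.1265400956363331), np.float64(0.20024169300302666), np.float64(0.12649388354218885), np.float64(0.2020625388409792)] [np.float64(-86.86585125973019), np.float64(-176.70268805621174), np.float64(93.95885828678274), np.float64(3.3126609291506535)]
side [[0.6853753814903389, -0.18033877197198578], [0.48935676064927464, -0.1940580751551304], [0.4683184711492705, -0.006810817697990856], [0.677777894043707, -0.0495161
[... 400 characters left out ...]
566513260901875, 0.23755621909250801], [0.6158266414952069, 0.24886605812381346]]
 c [0.5089 0.1958] edges [np.float64(0.22236387222641305), np.float64(0.10008708270370514), np.float64(0.22045181435850592), np.float64(0.08988610580070844)] [np.float64(-174.42265339116554), np.float64(93.31407817925424), np.float64(2.940736237307141), np.float64(-85.57464207383039)]
cap top [0.5739 0.1778 0.105 ] side [0.5732 0.1796 0.105 ]
hole [0.5627 0.1912 0.105 ] side [0.5618 0.1872 0.105 ]
top -y [208.1402 239.9397]
top -x [140.1903 306.6157]
top +x [142.522  175.8125]
top +y [ 74.654 241.728]
side -y [165.8857 263.9167]
side -x [212.5074 322.2405]
side +x [ 65.6347 294.6085]
side +y [109.2243 355.4574]
```

View pics/c3.png

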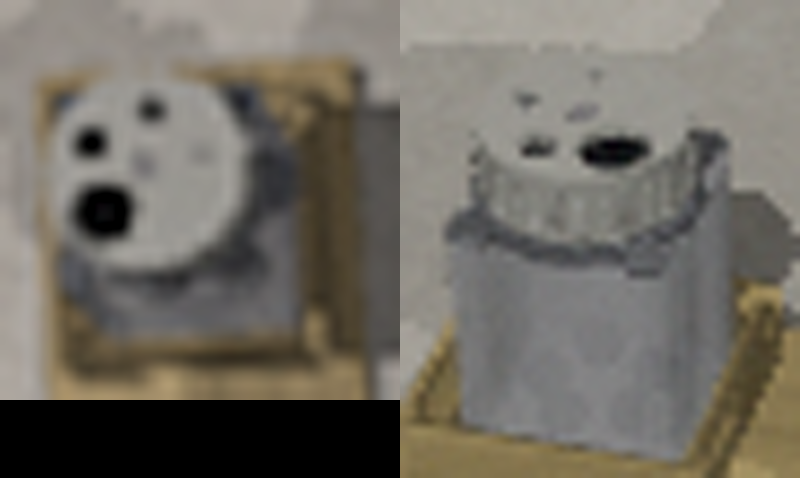

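Top view: the cap is centred near px (205,182) and its 20 mm hole is at (201,186). The lip points right (world -y), and the jar is in well B. The box's empty bay is on the robot's side. Next I fit the hole pattern to get the centre and dial angle.

Run:
```python
from h import *
from scipy.optimize import least_squares
np.set_printoptions(precision=4,suppress=True)
sc=400/34
Tp={20:(104,212),11:(91,142),8:(152,110),5:(203,155),0:(145,163)}
Sp={20:(213,152),11:(137,148),8:(125,100),5:(196,75),0:(182,113)}
off={20:-72,11:-144,8:144,5:72}
obs=[("top",k,192-.5+u/sc,168-.5+v/sc) for k,(u,v) in Tp.items()]
obs+=[("side",k,190-.5+u*46/400,205-.5+v*46/400) for k,(u,v) in Sp.items()]
def pt(p,k):
    r=0 if k==0 else .0175; a=p[2]+np.radians(off.get(k,0)); return [p[0]+r*np.cos(a),p[1]+r*np.sin(a),.111]
for cams in(("top",),("side",),("top","side")):
    f=lambda p:np.concatenate([proj(n,pt(p,k))-[u,v] for n,k,u,v in obs if n in cams])
    s=least_squares(f,[.573,.177,3.5],loss="soft_l1",f_scale=.5);print(cams,s.x,np.degrees(s.x[2]),np.abs(s.fun).max())
o=get_obs();p=o["position"]
d=np.array([.574,.177])-p[:2];x=np.array([np.cos(.4699),np.sin(.4699)]);y=np.array([x[1],-x[0]]);print("tool x,y",d@x,d@y)
```

```text
('top',) [0.5749 0.1792 3.657 ] 209.52955918016 0.31039951026670565
('side',) [0.5725 0.1815 3.6542] 209.3708591349456 0.3139229943379007
('top', 'side') [0.5736 0.1798 3.6572] 209.54485177295942 0.7984489301004487
tool x,y 0.5919546304143677 -0.5228742983234709
```

```bash
cat > log.sh <<'E'
python3 -c "
from rig import get_obs;import json;o=get_obs()
open('log.jsonl','a').write(json.dumps([o['q'].tolist(),o['position'].tolist(),o['tool_rot'].tolist()])+'\n')"
E
sh log.sh
python3 -m inch '[0.93,-0.82,0,0,0,0, 0.93,-0.82,0,0,0,0, 0.93,-0.82,0,0,0,0]' 87; sh log.sh
python3 -m inch '[0.93,-0.82,0,0,0,0, 0.93,-0.82,0,0,0,0, 0.93,-0.82,0,0,0,0]'; sh log.sh
python3 -m inch '[0.93,-0.82,0.2,0,0,0, 0.93,-0.82,0.2,0,0,0, 0.93,-0.82,0.2,0,0,0]'; sh log.sh
```

```text
time: 1.15
position: [0.3202, -0.4598, 0.244]
tool_rot: [0.972, 0.233, 0.0, -0.003]
ft_force: [-0.1, 0.6, -0.4]
grip_width: 0.0872
grip_force: 0.0
time: 1.4
position: [0.3567, -0.3677, 0.2444]
tool_rot: [0.972, 0.234, 0.0, -0.002]
ft_force: [-0.9, 0.6, 0.4]
grip_width: 0.0872
grip_force: 0.0
time: 1.65
position: [0.3929, -0.2763, 0.228]
tool_rot: [0.972, 0.234, -0.0, -0.002]
ft_force: [-0.1, 0.5, 0.1]
grip_width: 0.0868
grip_force: 0.0
```

```bash
python3 -m inch '[0.93,-0.82,0,0,0,0, 0.93,-0.82,0,0,0,0, 0.93,-0.82,0,0,0,0]'>/dev/null; sh log.sh
python3 -m inch '[0.93,-0.82,0,0,0,0, 0.93,-0.82,0,0,0,0, 0.93,-0.82,0,0,0,0]'>/dev/null; sh log.sh
python3 -m inch '[0.93,-0.82,0.2,0,0,0, 0.93,-0.82,0.2,0,0,0, 0.93,-0.82,0.2,0,0,0]'>/dev/null; sh log.sh
python3 -m inch '[0.93,-0.82,0,0,0,0, 0.93,-0.82,0,0,0,0, 0.93,-0.82,0,0,0,0]'>/dev/null; sh log.sh
python3 -m inch '[0.92,-0.8,0,0,0,0, 0.92,-0.8,0,0,0,0, 0.92,-0.8,0,0,0,0, 0.92,-0.8,0,0,0,0]'; sh log.sh
cat >> h.py <<'E'
from scipy.spatial.transform import Rotation as R
def state():
    o=get_obs();return o["position"],R.from_quat(o["tool_rot"]),o
def rows(p,Rt):
    "shift and turn numbers to reach pose (p,Rt) from the measured one"
    a,Ra,_=state();return np.round(Ra.inv().apply(p-a)/.08,3),np.round((Ra.inv()*Rt).as_rotvec()/(np.pi/2),3)
E
cat > look.py <<'E'
from h import *
o=get_obs();print(o["q"].round(3));
E
python3 look.py
```

```text
time: 2.98
position: [0.5779, 0.1815, 0.2126]
tool_rot: [0.972, 0.235, 0.001, -0.0]
ft_force: [0.9, -0.4, 0.4]
grip_width: 0.087
grip_force: 0.0
[0.12  0.537 1.517 0.    1.084 1.216]
```

```bash
python3 -m inch '[-0.06,0,0.4,0,0,0, -0.06,0,0.7,0,0,0, -0.06,0,0.9,0,0,0, -0.06,0,0.9,0,0,0]'; sh log.sh
python3 -m inch '[0,0,0.2,0,0,0, 0,0,0.3,0,0,0, 0,0,0.3,0,0,0]'; sh log.sh
python3 -m inch '[0,0,0,0,0,0, 0,0,0,0,0,0, 0,0,0,0,0,0, 0,0,0,0,0,0, 0,0,0,0,0,0, 0,0,0,0,0,0]' 50 20
```

```text
time: 3.32
position: [0.5687, 0.1742, 0.137]
tool_rot: [0.973, 0.232, -0.004, -0.0]
ft_force: [0.2, 0.2, -0.5]
grip_width: 0.087
grip_force: 0.0
time: 3.57
position: [0.571, 0.1751, 0.1157]
tool_rot: [0.973, 0.232, -0.001, 0.0]
ft_force: [-0.5, -0.6, 0.5]
grip_width: 0.087
grip_force: 0.0
time: 4.07
position: [0.5718, 0.1765, 0.1171]
tool_rot: [0.973, 0.233, 0.0, -0.0]
ft_force: [-1.4, 0.9, 1.4]
grip_width: 0.0574
grip_force: 20.0
```

```bash
python3 -m inch '[0,0,0,0,0,-0.07, 0,0,0,0,0,-0.14, 0,0,0,0,0,-0.21, 0,0,0,0,0,-0.28, 0,0,0,0,0,-0.35, 0,0,0,0,0,-0.42, 0,0,0,0,0,-0.49, 0,0,0,0,0,-0.56, 0,0,0,0,0,-0.63, 0,0,0,0,0,-0.7, 0,0,0,0,0,-0.76, 0,0,0,0,0,-0.76]'; sh log.sh
python3 -m inch '[0,0,0,0,0,-0.07, 0,0,0,0,0,-0.14, 0,0,0,0,0,-0.21, 0,0,0,0,0,-0.28, 0,0,0,0,0,-0.35, 0,0,0,0,0,-0.42, 0,0,0,0,0,-0.49, 0,0,0,0,0,-0.56, 0,0,0,0,0,-0.63, 0,0,0,0,0,-0.7, 0,0,0,0,0,-0.76, 0,0,0,0,0,-0.76, 0,0,0,0,0,-0.76]'; sh log.sh
python3 -m inch '[0,0,0,0,0,0, 0,0,0,0,0,0, 0,0,0,0,0,0, 0,0,0,0,0,0]' 87
python3 -m inch '[0,0,-0.4,0,0,0, 0,0,-0.7,0,0,0, 0,0,-1,0,0,0, 0,0,-1,0,0,0]'
python3 -m inch '[0,0,-1,0,0,0, 0,0,-1,0,0,0, 0,0,-1,0,0,0]'; sh log.sh; python3 look.py
```

```text
time: 5.07
position: [0.5744, 0.1762, 0.1172]
tool_rot: [0.673, 0.74, 0.002, 0.002]
ft_force: [3.8, -1.3, 0.0]
grip_width: 0.0578
grip_force: 19.9
time: 6.15
position: [0.5739, 0.177, 0.1174]
tool_rot: [0.144, 0.99, 0.001, 0.002]
ft_force: [4.8, 3.0, 1.4]
grip_width: 0.0576
grip_force: 20.0
time: 6.48
position: [0.5703, 0.1758, 0.1159]
tool_rot: [0.142, 0.99, -0.001, -0.002]
ft_force: [-0.8, 0.7, 0.4]
grip_width: 0.0766
grip_force: 0.0
time: 6.82
position: [0.5741, 0.1763, 0.2011]
tool_rot: [0.142, 0.99, 0.001, 0.004]
ft_force: [0.6, 0.9, 0.7]
grip_width: 0.0866
grip_force: 0.0
time: 7.07
position: [0.5754, 0.1765, 0.2834]
tool_rot: [0.142, 0.99, 0.001, 0.006]
ft_force: [1.2, 0.2, 1.0]
grip_width: 0.0871
grip_force: 0.0
[ 0.112  0.45   1.457 -0.     1.222 -1.174]
```

Run:
```python
from h import *
import json
np.set_printoptions(precision=4,suppress=True)
t=camera("top");s=camera("side")
a=cv2.resize(t[165:215,190:240],(400,400),interpolation=cv2.INTER_CUBIC);b=cv2.resize(s[195:265,185:235],(400,560),interpolation=cv2.INTER_CUBIC)
cv2.imwrite("pics/c4.png",cv2.cvtColor(np.hstack([cv2.copyMakeBorder(a,0,160,0,0,cv2.BORDER_CONSTANT),b]),cv2.COLOR_RGB2BGR))
for u,v in((127,165),(113,110),(122,210)):
    print("box edge",[ray("top",u,v,z)[:2] for z in(0,.15)])
L=[json.loads(l) for l in open("log.jsonl")]
A=[];B=[]
for q,p,_ in L:
    x=p[0]*np.cos(q[0])+p[1]*np.sin(q[0]);y=-p[0]*np.sin(q[0])+p[1]*np.cos(q[0]);print(np.round([x,y,p[2]],4),np.round(q,3))
```

```text
box edge [array([0.6675, 0.4861]), array([0.6266, 0.4306])]
box edge [array([0.8862, 0.5522]), array([0.8223, 0.4896])]
box edge [array([0.4981, 0.4951]), array([0.4752, 0.4386])]
[0.615  0.111  0.2446] [-1.279  0.527  1.433  0.     1.181 -0.178]
[0.5491 0.1115 0.244 ] [-1.163  0.443  1.594  0.002  1.11  -0.064]
[0.5    0.1114 0.2444] [-1.02   0.378  1.71   0.002  1.058  0.078]
[0.4673 0.1113 0.228 ] [-0.847  0.359  1.803  0.001  0.983  0.251]
[0.4546 0.1114 0.2286] [-0.646  0.342  1.832  0.002  0.969  0.452]
[0.4633 0.1114 0.2288] [-0.432  0.352  1.814  0.002  0.976  0.665]
[0.4918 0.1114 0.2123] [-0.224  0.411  1.767  0.002  0.962  0.873]
[0.5381 0.1114 0.2129] [-0.036  0.466  1.659  0.002  1.013  1.061]
[0.5954 0.1111 0.2126] [0.12  0.537 1.517 0.    1.084 1.216]
[0.5844 0.1107 0.137 ] [ 0.11   0.629  1.597 -0.001  0.924  1.212]
[0.5868 0.1109 0.1157] [ 0.111  0.661  1.608 -0.     0.875  1.213]
[0.5905 0.1109 0.1172] [ 0.112  0.66   1.604 -0.001  0.871  0.018]
[0.5902 0.1113 0.1174] [ 0.113  0.659  1.604  0.002  0.872 -1.171]
[0.5915 0.1109 0.2834] [ 0.112  0.45   1.457 -0.     1.222 -1.174]
```

View pics/c4.png

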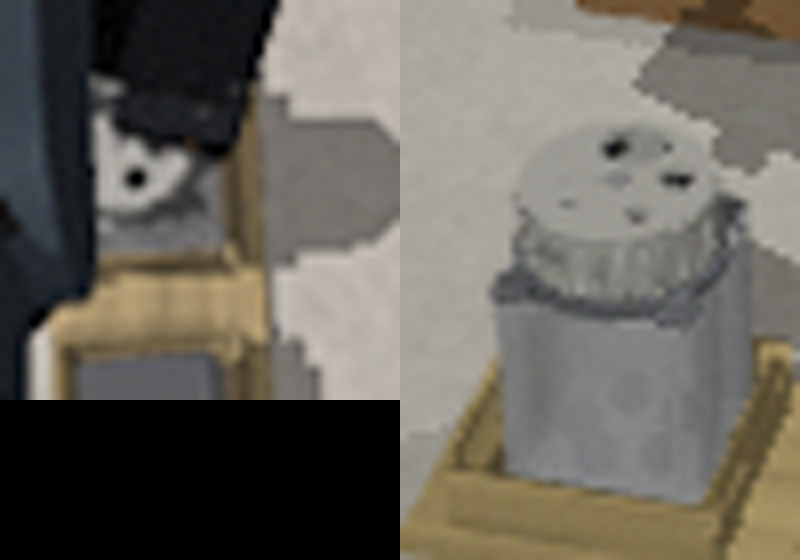

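Run:
```python
from h import *
from scipy.optimize import least_squares
Sp={11:(277,180),8:(235,215),5:(167,203),0:(215,180),20:(222,147)}
off={20:-72,11:-144,8:144,5:72}
def pt(p,k):
    r=0 if k==0 else .0175; a=p[2]+np.radians(off.get(k,0)); return [p[0]+r*np.cos(a),p[1]+r*np.sin(a),.111]
f=lambda p:np.concatenate([proj("side",pt(p,k))-[185-.5+u/8,195-.5+v/8] for k,(u,v) in Sp.items()])
s=least_squares(f,[.573,.177,6],loss="soft_l1",f_scale=.3);print(s.x,"hole at",(np.degrees(s.x[2])-72)%360,s.fun.round(2))
```

```text
[0.57184615 0.17864231 6.05783539] hole at 275.0884009886712 [-0.29 -0.33  0.05 -0.09 -0.06  0.32 -0.07  0.15  1.11 -0.05]
```

```bash
cat >> h.py <<'E'
YAW=np.radians(3.5)
J=np.array([.574,.1775])
def jarR(tip,lean=45):
    "tool rotation for a jar tipped by tip deg"
    th=np.radians(tip-lean); Rz=R.from_euler("z",YAW)
    z=Rz.apply([0,np.sin(th),-np.cos(th)]);y=Rz.apply([1,0,0]);x=np.cross(y,z)
    return R.from_matrix(np.stack([x,y,z],1))
E
python3 - <<'E'
from h import *
print(rows(np.array([.574,.24,.25]),jarR(0)))
E
```

```text
(array([0.202, 0.773, 0.346]), array([ 0.307, -0.434,  0.737]))
```

```bash
python3 -m inch '[0.1,0.35,0.1,0.1,-0.145,0.246, 0.2,0.77,0.34,0.2,-0.29,0.49, 0.2,0.77,0.34,0.307,-0.434,0.737, 0.2,0.77,0.34,0.307,-0.434,0.737, 0.2,0.77,0.34,0.307,-0.434,0.737, 0.2,0.77,0.34,0.307,-0.434,0.737, 0.2,0.77,0.34,0.307,-0.434,0.737, 0.2,0.77,0.34,0.307,-0.434,0.737, 0.2,0.77,0.34,0.307,-0.434,0.737, 0.2,0.77,0.34,0.307,-0.434,0.737, 0.2,0.77,0.34,0.307,-0.434,0.737, 0.2,0.77,0.34,0.307,-0.434,0.737, 0.2,0.77,0.34,0.307,-0.434,0.737, 0.2,0.77,0.34,0.307,-0.434,0.737]' 87; sh log.sh; python3 look.py
python3 - <<'E'
from h import *
G=np.array([.574,.1855,.070]);z=jarR(0).apply([0,0,1])
print(rows(G-.11*z,jarR(0)),rows(G,jarR(0)))
E
```

```text
time: 8.33
position: [0.5728, 0.2395, 0.2464]
tool_rot: [0.631, 0.674, -0.265, 0.277]
ft_force: [-0.1, -1.1, -1.0]
grip_width: 0.0869
grip_force: 0.0
[ 0.508  0.734  1.257 -0.69   1.566  0.597]
(array([ 1.084, -0.015,  0.66 ]), array([-0.003,  0.001,  0.005])) (array([ 1.087, -0.008,  2.034]), array([-0.003,  0.001,  0.005]))
```

```bash
python3 -m inch '[0.5,0,0.3,0,0,0, 1,-0.01,0.6,0,0,0, 1,-0.01,0.6,0,0,0, 1,-0.01,0.6,0,0,0]'; sh log.sh
python3 -m inch '[0.08,0,0.3,0,0,0, 0.08,0,0.5,0,0,0, 0.08,0,0.7,0,0,0, 0.08,0,0.7,0,0,0, 0.08,0,0.7,0,0,0]'
python3 - <<'E'
from h import *
G=np.array([.574,.1855,.070])
print(rows(G,jarR(0)))
t=camera("top");s=camera("side")
a=cv2.resize(t[150:220,180:250],(400,400),interpolation=cv2.INTER_CUBIC);b=cv2.resize(s[155:265,165:255],(400,489),interpolation=cv2.INTER_CUBIC)
cv2.imwrite("pics/c5.png",cv2.cvtColor(np.hstack([cv2.copyMakeBorder(a,0,89,0,0,cv2.BORDER_CONSTANT),b]),cv2.COLOR_RGB2BGR))
E
```

```text
time: 8.67
position: [0.5689, 0.261, 0.1554]
tool_rot: [0.631, 0.674, -0.267, 0.277]
ft_force: [-0.1, -0.4, 0.7]
grip_width: 0.087
grip_force: 0.0
time: 9.08
position: [0.5741, 0.2264, 0.1167]
tool_rot: [0.633, 0.673, -0.263, 0.278]
ft_force: [0.2, 0.5, -0.3]
grip_width: 0.0869
grip_force: 0.0
(array([ 0.053, -0.031,  0.774]), array([-0.001,  0.   ,  0.   ]))
```

View pics/c5.png

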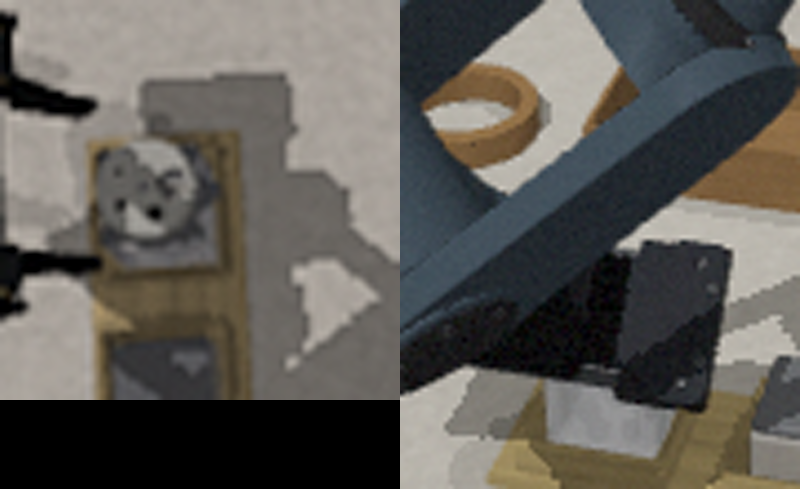

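The fingers straddle the jar symmetrically (tips at crop (95,105) and (100,263), cap centre about (158,187)), so I advance and grip.

```bash
python3 -m inch '[0.05,-0.03,0.2,0,0,0, 0.05,-0.03,0.4,0,0,0, 0.05,-0.03,0.6,0,0,0, 0.05,-0.03,0.77,0,0,0, 0.05,-0.03,0.77,0,0,0]'; sh log.sh
python3 -m inch '[0,0,0,0,0,0, 0,0,0,0,0,0, 0,0,0,0,0,0, 0,0,0,0,0,0, 0,0,0,0,0,0, 0,0,0,0,0,0]' 50 35
python3 - <<'E'
from h import *
p,r,o=state()
print(rows(p+[0,0,.08],jarR(0)))
E
```

```text
time: 9.6
position: [0.5729, 0.185, 0.0677]
tool_rot: [0.633, 0.673, -0.264, 0.278]
ft_force: [0.1, -0.2, 0.5]
grip_width: 0.0869
grip_force: 0.0
time: 10.1
position: [0.5733, 0.187, 0.069]
tool_rot: [0.633, 0.673, -0.263, 0.278]
ft_force: [-0.6, 3.0, 2.9]
grip_width: 0.062
grip_force: 35.0
(array([-0.707, -0.002, -0.707]), array([-0.001,  0.   ,  0.001]))
```

```bash
python3 -m inch '[-0.15,0,-0.15,0,0,0, -0.3,0,-0.3,0,0,0, -0.5,0,-0.5,0,0,0, -0.7,0,-0.7,0,0,0, -0.7,0,-0.7,0,0,0]'; sh log.sh
python3 -m inch '[-0.4,0,-0.4,0,0,0, -0.7,0,-0.7,0,0,0, -0.7,0,-0.7,0,0,0, -0.7,0,-0.7,0,0,0]'
cat >> h.py <<'E'
TJ=np.array([0,.009,.063])   # TCP on the jar
def tcp_for(pt_jar,world,tip):
    Rj=R.from_euler("z",YAW)*R.from_rotvec([np.radians(tip),0,0])
    return np.asarray(world)+Rj.apply(TJ-np.asarray(pt_jar))
OUT=[0,-.0175,.1]
E
python3 - <<'E'
from h import *
np.set_printoptions(precision=3,suppress=True)
P=tcp_for(OUT,[.5455,-.113,.095],110);print("pour tcp",P)
P1=np.array([P[0],-.08,.225])
print(rows(P1,jarR(0)))
R0=jarR(0)
for tip in(55,110):
    p=P1 if tip==0 else None
for a,b in((0,55),(55,110)):
    pa=P1 if a==0 else tcp_for(OUT,[.5455,-.113,.12],a); pb=tcp_for(OUT,[.5455,-.113,.12 if b==55 else .095],b)
    print(a,b,pa,pb,jarR(a).inv().apply(pb-pa)/.08,(jarR(a).inv()*jarR(b)).as_rotvec()/np.pi*2)
E
sh log.sh; python3 look.py
```

```text
time: 10.52
position: [0.5759, 0.1873, 0.1527]
tool_rot: [0.634, 0.672, -0.26, 0.28]
ft_force: [1.5, -0.5, -1.3]
grip_width: 0.0616
grip_force: 35.0
time: 10.85
position: [0.5747, 0.1872, 0.2287]
tool_rot: [0.634, 0.673, -0.261, 0.279]
ft_force: [-1.0, -0.4, -2.9]
grip_width: 0.0618
grip_force: 35.0
pour tcp [ 0.544 -0.087  0.133]
(array([-2.314, -0.588,  2.367]), array([ 0.001, -0.001, -0.001]))
0 55 [ 0.544 -0.08   0.225] [ 0.543 -0.068  0.12 ] [ 1.034 -0.006  0.814] [-0.     0.611  0.   ]
55 110 [ 0.543 -0.068  0.12 ] [ 0.544 -0.087  0.133] [-0.218 -0.    -0.192] [-0.     0.611  0.   ]
[ 0.439  0.714  1.36  -0.722  1.455  0.613]
```

```bash
python3 -m inch '[-0.3,-0.07,0.3,0,0,0, -0.58,-0.15,0.59,0,0,0, -0.58,-0.15,0.59,0,0,0]' >/dev/null
python3 -m inch '[-0.3,-0.07,0.3,0,0,0, -0.58,-0.15,0.59,0,0,0, -0.58,-0.15,0.59,0,0,0]' >/dev/null
python3 -m inch '[-0.3,-0.07,0.3,0,0,0, -0.58,-0.15,0.59,0,0,0, -0.58,-0.15,0.59,0,0,0]' >/dev/null
python3 -m inch '[-0.3,-0.07,0.3,0,0,0, -0.58,-0.15,0.59,0,0,0, -0.58,-0.15,0.59,0,0,0, -0.58,-0.15,0.59,0,0,0]'
sh log.sh
python3 - <<'E'
from h import *
P1=np.array([.544,-.08,.225]);print(rows(P1,jarR(0)),rows(tcp_for(OUT,[.5455,-.113,.15],55),jarR(55)))
E
python3 look.py
```

```text
time: 11.93
position: [0.5407, -0.0816, 0.2233]
tool_rot: [0.634, 0.673, -0.264, 0.276]
ft_force: [0.6, 1.0, -2.4]
grip_width: 0.0618
grip_force: 35.0
(array([-0.003,  0.043, -0.028]), array([-0.004, -0.   ,  0.001])) (array([0.766, 0.041, 0.521]), array([-0.004,  0.611, -0.001]))
[ 0.014  0.567  1.733 -0.946  1.056  0.537]
```

```bash
python3 -m inch '[0.1,0.01,0.06,0,0.07,0, 0.2,0.02,0.13,0,0.14,0, 0.3,0.03,0.19,0,0.21,0, 0.4,0.03,0.26,0,0.28,0, 0.5,0.04,0.32,0,0.35,0, 0.6,0.04,0.39,0,0.42,0, 0.7,0.04,0.45,0,0.49,0, 0.77,0.04,0.52,0,0.56,0, 0.77,0.04,0.52,0,0.61,0, 0.77,0.04,0.52,0,0.61,0, 0.77,0.04,0.52,0,0.61,0]'
sh log.sh; python3 look.py
python3 - <<'E'
from h import *
print(rows(tcp_for(OUT,[.5455,-.113,.095],110),jarR(110)))
E
```

```text
time: 12.85
position: [0.5442, -0.0664, 0.151]
tool_rot: [0.683, 0.725, 0.057, -0.064]
ft_force: [-0.1, 1.1, -2.5]
grip_width: 0.0622
grip_force: 35.0
[-0.406  0.575  1.686  0.183  0.969 -0.576]
(array([-0.296, -0.018,  0.182]), array([-0.002,  0.613, -0.002]))
```

```bash
python3 -m inch '[-0.05,0,0.03,0,0.07,0, -0.1,0,0.06,0,0.14,0, -0.15,0,0.09,0,0.21,0, -0.2,0,0.12,0,0.28,0, -0.25,0,0.15,0,0.35,0, -0.3,-0.02,0.18,0,0.42,0, -0.3,-0.02,0.18,0,0.49,0, -0.3,-0.02,0.18,0,0.56,0, -0.3,-0.02,0.18,0,0.61,0, -0.3,-0.02,0.18,0,0.61,0, -0.3,-0.02,0.18,0,0.61,0, -0.3,-0.02,0.18,0,0.61,0]'
sh log.sh; python3 look.py
python3 -m inch '[0,0,0,0,0,0, 0,0,0,0,0,0, 0,0,0,0,0,0, 0,0,0,0,0,0, 0,0,0,0,0,0, 0,0,0,0,0,0, 0,0,0,0,0,0, 0,0,0,0,0,0, 0,0,0,0,0,0, 0,0,0,0,0,0, 0,0,0,0,0,0, 0,0,0,0,0,0, 0,0,0,0,0,0, 0,0,0,0,0,0, 0,0,0,0,0,0, 0,0,0,0,0,0]'
python3 - <<'E'
from h import *
t=camera("top");s=camera("side")
for n in("top","side"):print(n,[(round(d["conf"],2),[int(v) for v in d["bbox"]]) for d in cut_out(n,"ball1")])
a=cv2.resize(t[140:220,250:330],(400,400),interpolation=cv2.INTER_CUBIC);b=cv2.resize(s[130:220,200:290],(400,400),interpolation=cv2.INTER_CUBIC)
cv2.imwrite("pics/c6.png",cv2.cvtColor(np.hstack([a,b]),cv2.COLOR_RGB2BGR))
E
```

```text
time: 13.85
position: [0.5439, -0.0862, 0.1338]
tool_rot: [0.579, 0.616, 0.365, -0.391]
ft_force: [-0.7, 0.4, -0.7]
grip_width: 0.062
grip_force: 35.0
[-0.717  0.934  1.483  0.7    1.673 -1.075]
time: 15.18
position: [0.5438, -0.0877, 0.1335]
tool_rot: [0.579, 0.615, 0.366, -0.391]
ft_force: [0.1, -0.5, -0.9]
grip_width: 0.0618
grip_force: 35.0
top []
side []
```

View pics/c6.png

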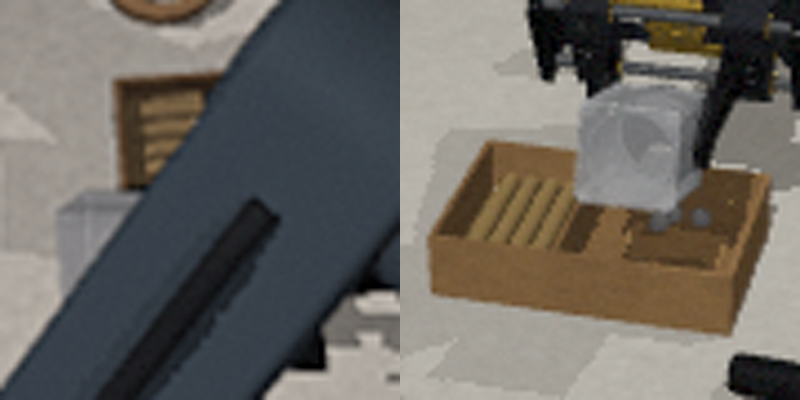

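Balls are lying in the bay (crop (658,222), (675,215), (702,216)). I can't see whether all five came out, so I rock the jar once more and look from clear of the box.

```bash
python3 -m inch '[0,0,0,0,-0.07,0, 0,0,0,0,-0.14,0, 0,0,0,0,-0.21,0, 0,0,0,0,-0.28,0, 0,0,0,0,-0.28,0, 0,0,0,0,-0.21,0, 0,0,0,0,-0.14,0, 0,0,0,0,-0.07,0, 0,0,0,0,0,0, 0,0,0,0,0.05,0, 0,0,0,0,0.05,0, 0,0,0,0,0.05,0, 0,0,0,0,0.05,0, 0,0,0,0,0.05,0, 0,0,0,0,0.05,0, 0,0,0,0,0.05,0, 0,0,0,0,0.05,0, 0,0,0,0,0.05,0]'
python3 - <<'E'
from h import *
np.set_printoptions(precision=3,suppress=True)
s=camera("side");cv2.imwrite("pics/s7.png",cv2.cvtColor(s,cv2.COLOR_RGB2BGR))
p,r,o=state()
# up 60 mm while untipping to 55, then upright at transfer height
print(rows(tcp_for(OUT,[.5455,-.113,.16],55),jarR(55)))
pa=tcp_for(OUT,[.5455,-.113,.16],55);pb=np.array([.544,-.08,.23])
print(jarR(55).inv().apply(pb-pa)/.08)
E
```

```text
time: 16.88
position: [0.5439, -0.0875, 0.134]
tool_rot: [0.564, 0.599, 0.389, -0.414]
ft_force: [0.4, -0.2, -1.8]
grip_width: 0.0617
grip_force: 35.0
(array([0.4  , 0.   , 0.115]), array([-0.001, -0.658, -0.001]))
[-0.003  0.006 -0.883]
```

```bash
python3 -m inch '[0.1,0,0.03,0,-0.07,0, 0.2,0,0.06,0,-0.14,0, 0.3,0,0.1,0,-0.21,0, 0.4,0,0.11,0,-0.28,0, 0.4,0,0.11,0,-0.35,0, 0.4,0,0.11,0,-0.42,0, 0.4,0,0.11,0,-0.49,0, 0.4,0,0.11,0,-0.56,0, 0.4,0,0.11,0,-0.63,0, 0.4,0,0.11,0,-0.66,0, 0.4,0,0.11,0,-0.66,0]'
python3 -m inch '[0,0,-0.2,0,-0.07,0, 0,0,-0.3,0,-0.14,0, 0,0,-0.5,0,-0.21,0, 0,0,-0.7,0,-0.28,0, 0,0,-0.88,0,-0.35,0, 0,0,-0.88,0,-0.42,0, 0,0,-0.88,0,-0.49,0, 0,0,-0.88,0,-0.56,0, 0,0,-0.88,0,-0.61,0, 0,0,-0.88,0,-0.61,0, 0,0,-0.88,0,-0.61,0]'
python3 - <<'E'
from h import *
np.set_printoptions(precision=3,suppress=True)
t=camera("top");s=camera("side")
for n in("top","side"):print(n,[(round(d["conf"],2),[int(v) for v in d["bbox"]]) for d in cut_out(n,"ball1")])
q=cv2.imread("pics/s7.png")[130:220,200:290,::-1]
I=lambda x:cv2.resize(x,(390,300) if 0 else (390,390),interpolation=cv2.INTER_CUBIC)
cv2.imwrite("pics/c7.png",cv2.cvtColor(np.hstack([I(s[160:210,240:290]),I(q)]),cv2.COLOR_RGB2BGR))
print(rows(np.array([*(J+[.0,.009]),.229]),jarR(0)))
E
python3 look.py
```

```text
time: 17.85
position: [0.5415, -0.0652, 0.1613]
tool_rot: [0.681, 0.727, 0.058, -0.064]
ft_force: [-0.6, 0.1, -1.2]
grip_width: 0.0616
grip_force: 35.0
time: 18.77
position: [0.5428, -0.0799, 0.2282]
tool_rot: [0.633, 0.674, -0.264, 0.276]
ft_force: [0.1, 0.5, -1.9]
grip_width: 0.0619
grip_force: 35.0
top []
side []
(array([ 2.359,  0.573, -2.334]), array([-0.002, -0.   , -0.001]))
[ 0.015  0.558  1.723 -0.939  1.065  0.523]
```

View pics/c7.png

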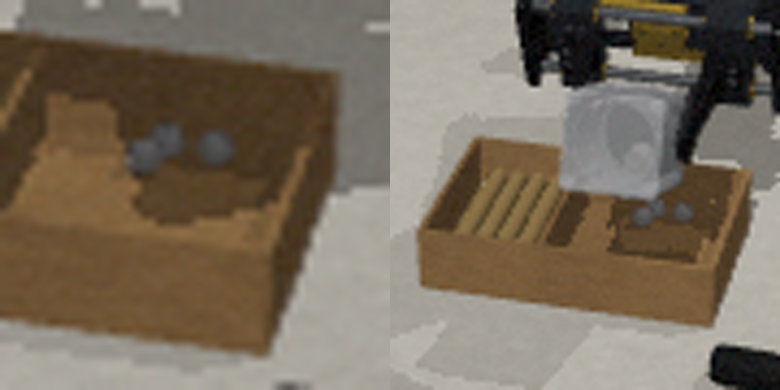

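Three balls show in the bay. The front wall could hide the other two from the side camera, so I carry the jar clear and count from above.

```bash
python3 -m inch '[0.3,0.07,-0.3,0,0,0, 0.59,0.14,-0.58,0,0,0, 0.59,0.14,-0.58,0,0,0]' >/dev/null
python3 -m inch '[0.3,0.07,-0.3,0,0,0, 0.59,0.14,-0.58,0,0,0, 0.59,0.14,-0.58,0,0,0]' >/dev/null
python3 -m inch '[0.3,0.07,-0.3,0,0,0, 0.59,0.14,-0.58,0,0,0, 0.59,0.14,-0.58,0,0,0]' >/dev/null
python3 -m inch '[0.3,0.07,-0.3,0,0,0, 0.59,0.14,-0.58,0,0,0, 0.59,0.14,-0.58,0,0,0, 0.59,0.14,-0.58,0,0,0]'
python3 - <<'E'
from h import *
np.set_printoptions(precision=3,suppress=True,linewidth=250)
t=camera("top");s=camera("side")
cv2.imwrite("pics/top8.png",cv2.cvtColor(t,cv2.COLOR_RGB2BGR));cv2.imwrite("pics/side8.png",cv2.cvtColor(s,cv2.COLOR_RGB2BGR))
for n in("top","side"):print(n,[(round(d["conf"],2),[int(v) for v in d["bbox"]]) for d in cut_out(n,"ball1")])
c=t[176:212,273:316].astype(int); 
print("R-B, rows 176..211, cols 273..315")
for r in (c[...,0]-c[...,2]): print(' '.join(f"{v:3d}" for v in r))
print(rows(np.array([*(J+[.0,.009]),.229]),jarR(0)))
E
```

```text
time: 20.05
position: [0.5727, 0.1873, 0.2274]
tool_rot: [0.632, 0.674, -0.262, 0.278]
ft_force: [0.9, -0.9, -1.6]
grip_width: 0.062
grip_force: 35.0
top []
side []
R-B, rows 176..211, cols 273..315
 15  48  44  34  37  35  37  39  50  57  57  57  55  56  54  51  48  49  47  46  46  46  47  46  45  48  48  46  48  47  42  40  43  38  36  33  48  39  13   6   8   9   8
 10  45  42  40  44  43  45  48  50  51  51  51  48  48  48  42  39  39  34  33  32  32  33  29  28  28  24  25  21  22  22  23  24  22  20  21  43  36  14   7   9  10   9
 10  39  44  34  36  37  36  37  32  30  29  26  23  25  22  21  22  21  22  22  22  23  24  25  24  24  25  27  26  26  33  36  36  35  35  36  45  42  16   7   9  10   9
  6  38  43  27  25  25  27  27  28  28  27  27  25  24  34  37  40  39  42  41  40  42  41  43  45  45  44  43  44  43  49  49  48  49  48  44  43  47  18   6   8   9   8
  5  42  45  33  30  31  30  30  30  34  31  40  42  39  49  52  54  55  55  55  52  55  56  56  58  57  56  57  57  57  58  52  47  46  47  43  41  49  19   6   9  10  11
  4  38  48  36  33  35  36  33  34  36  
[... 4657 characters left out ...]
1  47  47  44  41  42  48  51  49  49  49  51  48  48  48  48  48  47  46  43  41  43  43  39  38  39  34  15   6   7
 12   7   5  19  35  33  32  32  33  33  34  36  33  48  51  51  50  43  41  42  42  38  37  36  36  34  28  31  28  24  24  25  23  21  19  19  19  15  14  12  10   9  12
  9   7   5  16  33  32  28  32  32  33  31  32  29  26  25  23  24  25  21  19  18  20  13  15  14  12  10   9  11  12  12  13  15  12  12  12  12  14  15  14  14  14  15
  9   8   8  14  23  22  22  17  17  17  14  12  13  13  11  13  13  14  13  13  12  11  11  14  14  14  13  13  14  13  14  15  15  14  14  15  13  14  15  14  13  14  14
(array([-0.003,  0.027, -0.025]), array([-0.002,  0.001,  0.   ]))
```

The top view shows exactly three balls in the bay, so two are still in the jar. I go back and pour again, rocking it several times.

```bash
python3 -m inch '[-0.3,-0.07,0.3,0,0,0, -0.58,-0.14,0.59,0,0,0, -0.58,-0.14,0.59,0,0,0]' >/dev/null
python3 -m inch '[-0.3,-0.07,0.3,0,0,0, -0.58,-0.14,0.59,0,0,0, -0.58,-0.14,0.59,0,0,0]' >/dev/null
python3 -m inch '[-0.3,-0.07,0.3,0,0,0, -0.58,-0.14,0.59,0,0,0, -0.58,-0.14,0.59,0,0,0]' >/dev/null
python3 -m inch '[-0.3,-0.07,0.3,0,0,0, -0.58,-0.14,0.59,0,0,0, -0.58,-0.14,0.59,0,0,0, -0.58,-0.14,0.59,0,0,0]' >/dev/null
python3 -m inch '[0.1,0.02,0.06,0,0.07,0, 0.2,0.02,0.13,0,0.14,0, 0.3,0.03,0.19,0,0.21,0, 0.4,0.03,0.26,0,0.28,0, 0.5,0.03,0.32,0,0.35,0, 0.6,0.03,0.39,0,0.42,0, 0.7,0.03,0.45,0,0.49,0, 0.77,0.03,0.52,0,0.56,0, 0.77,0.03,0.52,0,0.61,0, 0.77,0.03,0.52,0,0.61,0, 0.77,0.03,0.52,0,0.61,0]'
python3 - <<'E'
from h import *
print(rows(tcp_for(OUT,[.5455,-.113,.095],110),jarR(110)))
E
```

```text
time: 22.25
position: [0.5451, -0.0665, 0.152]
tool_rot: [0.683, 0.725, 0.057, -0.063]
ft_force: [-0.6, -0.1, -1.1]
grip_width: 0.0619
grip_force: 35.0
(array([-0.297, -0.03 ,  0.196]), array([-0.001,  0.614, -0.002]))
```

```bash
python3 -m inch '[-0.05,-0.03,0.03,0,0.07,0, -0.1,-0.03,0.06,0,0.14,0, -0.15,-0.03,0.09,0,0.21,0, -0.2,-0.03,0.12,0,0.28,0, -0.25,-0.03,0.15,0,0.35,0, -0.3,-0.03,0.19,0,0.42,0, -0.3,-0.03,0.19,0,0.49,0, -0.3,-0.03,0.19,0,0.56,0, -0.3,-0.03,0.19,0,0.62,0, -0.3,-0.03,0.19,0,0.62,0, -0.3,-0.03,0.19,0,0.62,0, -0.3,-0.03,0.19,0,0.62,0, -0.3,-0.03,0.19,0,0.62,0, -0.3,-0.03,0.19,0,0.62,0]' 
python3 -m inch '[0,0.08,0,0,-0.07,0, 0,-0.08,0,0,-0.14,0, 0,0.08,0,0,-0.21,0, 0,-0.08,0,0,-0.28,0, 0,0,0,0,-0.35,0, 0,0,0,0,-0.35,0, 0,0,0,0,-0.28,0, 0,0,0,0,-0.21,0, 0,0.08,0,0,-0.14,0, 0,-0.08,0,0,-0.07,0, 0,0.08,0,0,0,0, 0,-0.08,0,0,0.02,0, 0,0.08,0,0,0.02,0, 0,-0.08,0,0,0.02,0, 0,0,0,0,0.02,0, 0,0,0,0,0.02,0, 0,0,0,0,0.02,0, 0,0,0,0,0,0]'
python3 -m inch '[0,0.08,0,0,-0.07,0, 0,-0.08,0,0,-0.14,0, 0,0.08,0,0,-0.21,0, 0,-0.08,0,0,-0.28,0, 0,0,0,0,-0.35,0, 0,0,0,0,-0.35,0, 0,0,0,0,-0.28,0, 0,0,0,0,-0.21,0, 0,0.08,0,0,-0.14,0, 0,-0.08,0,0,-0.07,0, 0,0.08,0,0,0,0, 0,-0.08,0,0,0.02,0, 0,0.08,0,0,0.02,0, 0,-0.08,0,0,0.02,0, 0,0,0,0,0.02,0, 0,0,0,0,0.02,0, 0,0,0,0,0.02,0, 0,0,0,0,0,0]'
python3 - <<'E'
from h import *
s=camera("side");cv2.imwrite("pics/s9.png",cv2.cvtColor(s,cv2.COLOR_RGB2BGR))
print(rows(tcp_for(OUT,[.5455,-.113,.16],55),jarR(55)))
c=s[165:210,245:290].astype(int);m=((c[...,0]-c[...,2])<8).astype(int)
for r in m:print(''.join('#' if v else '.' for v in r))
E
```

```text
time: 23.42
position: [0.544, -0.0863, 0.1343]
tool_rot: [0.576, 0.613, 0.37, -0.395]
ft_force: [0.4, -1.0, -1.1]
grip_width: 0.0618
grip_force: 35.0
time: 24.92
position: [0.5439, -0.0875, 0.1322]
tool_rot: [0.577, 0.611, 0.371, -0.395]
ft_force: [0.0, -0.7, -1.4]
grip_width: 0.0619
grip_force: 35.0
time: 26.42
position: [0.5439, -0.0875, 0.1321]
tool_rot: [0.577, 0.611, 0.371, -0.395]
ft_force: [0.7, 0.1, -0.9]
grip_width: 0.0614
grip_force: 35.0
(array([ 0.408, -0.003,  0.082]), array([-0.001, -0.617, -0.   ]))
#########################....................
###########...###########.........#..........
###########.....########.....................
#############..#######.......................
######################.......................
######################.......................
######################.......................
######################.......................
#####################........................
###################..........................
##################...........................
.......###########...........................
...........#######...###....
[... 789 characters left out ...]
..........
.............................................
.............................................
.............................................
.............................................
.............................................
.............................................
.............................................
.............................................
.............................................
.............................................
.............................................
.............................................
.............................................
.............................................
................................#............
```

```bash
python3 -m inch '[0.1,0,0.03,0,-0.07,0, 0.2,0,0.06,0,-0.14,0, 0.3,0,0.1,0,-0.21,0, 0.4,0,0.09,0,-0.28,0, 0.4,0,0.09,0,-0.35,0, 0.4,0,0.09,0,-0.42,0, 0.4,0,0.09,0,-0.49,0, 0.4,0,0.09,0,-0.56,0, 0.4,0,0.09,0,-0.62,0, 0.4,0,0.09,0,-0.62,0]' >/dev/null
python3 -m inch '[0,0,-0.2,0,-0.07,0, 0,0,-0.3,0,-0.14,0, 0,0,-0.5,0,-0.21,0, 0,0,-0.7,0,-0.28,0, 0,0,-0.88,0,-0.35,0, 0,0,-0.88,0,-0.42,0, 0,0,-0.88,0,-0.49,0, 0,0,-0.88,0,-0.56,0, 0,0,-0.88,0,-0.61,0, 0,0,-0.88,0,-0.61,0]'>/dev/null
python3 -m inch '[0.3,0.07,-0.3,0,0,0, 0.59,0.14,-0.58,0,0,0, 0.59,0.14,-0.58,0,0,0]' >/dev/null
python3 -m inch '[0.3,0.07,-0.3,0,0,0, 0.59,0.14,-0.58,0,0,0, 0.59,0.14,-0.58,0,0,0]' >/dev/null
python3 -m inch '[0.3,0.07,-0.3,0,0,0, 0.59,0.14,-0.58,0,0,0, 0.59,0.14,-0.58,0,0,0]' >/dev/null
python3 -m inch '[0.3,0.07,-0.3,0,0,0, 0.59,0.14,-0.58,0,0,0, 0.59,0.14,-0.58,0,0,0, 0.59,0.14,-0.58,0,0,0]'
cat > bay.py <<'E'
from h import *
t=camera("top");s=camera("side")
cv2.imwrite("pics/top10.png",cv2.cvtColor(t,cv2.COLOR_RGB2BGR));cv2.imwrite("pics/side10.png",cv2.cvtColor(s,cv2.COLOR_RGB2BGR))
c=t[176:212,273:316].astype(int)
for r in c[...,0]-c[...,2]: print(''.join('#' if v<20 else '.' for v in r))
print(rows(np.array([*(J+[.0,.009]),.229]),jarR(0)))
E
python3 bay.py
```

```text
time: 29.22
position: [0.5724, 0.1878, 0.2259]
tool_rot: [0.633, 0.674, -0.263, 0.277]
ft_force: [-0.1, -0.1, -1.7]
grip_width: 0.0618
grip_force: 35.0
#.....................................#####
#.....................................#####
#.....................................#####
#.....................................#####
#.....................................#####
#......................................####
#......................................####
#......................................####
#......................................####
#......................................####
#......................................####
#......................................####
#.............................####.....####
##............................#####....####
##.......................###..######...####
##.......................####....####...###
##.......................####....####...###
##.......................##.......###...###
##......................................###
##................................##....###
##................................###...###
##................................###...###
##................................###...###
###.....................................###
###.....................................###
###.....................................###
###......................................##
###......................................##
###......................................##
###.............####.....................##
###.............####.....................##
###.............####.....................##
###.....................................###
###...............................#..######
####.................######################
####...####################################
(array([-0.024,  0.027, -0.029]), array([-0.003,  0.   ,  0.001]))
```

Five balls are now in the bay. Next, the jar goes back in well B.

```bash
python3 -m inch '[0.3,0.02,0.3,0,0,0, 0.5,0.02,0.5,0,0,0, 0.7,0.02,0.7,0,0,0, 0.7,0.02,0.7,0,0,0]' >/dev/null
python3 -m inch '[0.2,0,0.2,0,0,0, 0.42,0,0.42,0,0,0, 0.42,0,0.42,0,0,0, 0.42,0,0.42,0,0,0]'
python3 - <<'E'
from h import *
print(rows(np.array([.5733,.187,.070]),jarR(0)))
for n in("top","side"):
    camera(n)
    for d in cut_out(n,"jar")[:1]:print(n,d["conf"],d["bbox"])
E
```

```text
time: 29.98
position: [0.573, 0.1861, 0.0997]
tool_rot: [0.633, 0.673, -0.265, 0.278]
ft_force: [0.8, -0.3, -0.7]
grip_width: 0.0618
grip_force: 35.0
(array([0.271, 0.006, 0.254]), array([-0.003,  0.001,  0.002]))
top 0.89 [196.3, 174.4, 215.7, 196.4]
side 0.94 [197.5, 233.4, 227.1, 251.2]
```

```bash
python3 -m inch '[0.06,0,0.05,0,0,0, 0.12,0,0.1,0,0,0, 0.18,0,0.16,0,0,0, 0.18,0,0.16,0,0,0, 0.18,0,0.16,0,0,0]'
python3 -m inch '[0.04,0,0.04,0,0,0, 0.08,0,0.08,0,0,0, 0.08,0,0.08,0,0,0, 0.08,0,0.08,0,0,0]'
python3 - <<'E'
from h import *
print(rows(np.array([.5733,.187,.070]),jarR(0)))
E
```

```text
time: 30.6
position: [0.5727, 0.1885, 0.0793]
tool_rot: [0.632, 0.673, -0.264, 0.278]
ft_force: [-0.4, -0.1, -2.0]
grip_width: 0.0619
grip_force: 35.0
time: 30.93
position: [0.573, 0.1885, 0.0707]
tool_rot: [0.632, 0.673, -0.264, 0.278]
ft_force: [-0.7, -0.9, -1.5]
grip_width: 0.0616
grip_force: 35.0
(array([-0.008,  0.003,  0.019]), array([-0.002,  0.001,  0.001]))
```

```bash
python3 -m inch '[0.01,0,0.02,0,0,0, 0.01,0,0.02,0,0,0]'
python3 -m inch '[0.01,0,0.02,0,0,0, 0.01,0,0.02,0,0,0, 0.01,0,0.02,0,0,0, 0.01,0,0.02,0,0,0, 0.01,0,0.02,0,0,0, 0.01,0,0.02,0,0,0]' 87
python3 -m inch '[0,0,-0.3,0,0,0, 0,0,-0.6,0,0,0, 0,0,-0.9,0,0,0, 0,0,-0.9,0,0,0]'
python3 -m inch '[-0.2,0,-0.5,0,0,0, -0.4,0,-0.8,0,0,0, -0.8,0,-0.9,0,0,0, -0.8,0,-0.9,0,0,0]'
python3 - <<'E'
from h import *
print("rows",rows(np.array([.574,.1775,.26]),R.from_euler("z",np.radians(163))*R.from_euler("x",np.pi)))
print("rows",rows(np.array([.574,.1775,.26]),R.from_euler("z",np.radians(133))*R.from_euler("x",np.pi)))
s=camera("side");t=camera("top");cv2.imwrite("pics/s11.png",cv2.cvtColor(s,cv2.COLOR_RGB2BGR));cv2.imwrite("pics/t11.png",cv2.cvtColor(t,cv2.COLOR_RGB2BGR))
for n,T in(("top",t),("side",s)):
    for d in cut_out(n,"cap_top")[:1]:print(n,d["conf"],d["bbox"])
E
python3 look.py
```

```text
time: 31.1
position: [0.5733, 0.188, 0.0692]
tool_rot: [0.633, 0.673, -0.263, 0.278]
ft_force: [-0.7, -0.2, -1.4]
grip_width: 0.0617
grip_force: 35.0
time: 31.6
position: [0.5734, 0.1876, 0.0679]
tool_rot: [0.633, 0.673, -0.263, 0.278]
ft_force: [-0.1, 0.5, -0.1]
grip_width: 0.0858
grip_force: 0.0
time: 31.93
position: [0.5723, 0.2421, 0.1219]
tool_rot: [0.633, 0.674, -0.259, 0.28]
ft_force: [0.0, 0.2, -0.2]
grip_width: 0.0873
grip_force: 0.0
time: 32.27
position: [0.5725, 0.243, 0.2205]
tool_rot: [0.634, 0.672, -0.26, 0.281]
ft_force: [-0.0, -0.2, -0.2]
grip_width: 0.087
grip_force: 0.0
rows (array([-0.928, -0.028,  0.231]), array([-0.299,  0.439, -0.732]))
rows (array([-0.928, -0.028,  0.231]), array([-0.169,  0.481, -0.418]))
top 0.67 [195.9, 175.3, 213.3, 188.8]
side 0.87 [200.6, 210.2, 225.1, 234.2]
[ 0.515  0.771  1.28  -0.688  1.523  0.644]
```

```bash
python3 -m inch '[-0.3,0,0.05,-0.02,0.05,-0.05, -0.6,-0.03,0.15,-0.04,0.12,-0.1, -0.93,-0.03,0.23,-0.08,0.24,-0.2, -0.93,-0.03,0.23,-0.12,0.34,-0.3, -0.93,-0.03,0.23,-0.169,0.481,-0.418, -0.93,-0.03,0.23,-0.169,0.481,-0.418, -0.93,-0.03,0.23,-0.169,0.481,-0.418, -0.93,-0.03,0.23,-0.169,0.481,-0.418, -0.93,-0.03,0.23,-0.169,0.481,-0.418, -0.93,-0.03,0.23,-0.169,0.481,-0.418, -0.93,-0.03,0.23,-0.169,0.481,-0.418]'
python3 - <<'E'
from h import *
print("rows",rows(np.array([.574,.1775,.1165]),R.from_euler("z",np.radians(133))*R.from_euler("x",np.pi)))
E
python3 look.py
```

```text
time: 33.38
position: [0.5713, 0.1777, 0.2527]
tool_rot: [0.399, 0.917, -0.003, -0.005]
ft_force: [0.1, -0.7, -0.0]
grip_width: 0.0871
grip_force: 0.0
rows (array([-0.035,  0.04 ,  1.702]), array([-0.006, -0.004, -0.001]))
[ 1.150e-01  4.870e-01  1.484e+00 -1.000e-03  1.182e+00 -6.330e-01]
```

```bash
python3 -m inch '[-0.03,0.03,0.5,0,0,0, -0.03,0.03,1,0,0,0, -0.03,0.03,1,0,0,0, -0.03,0.03,1,0,0,0]' >/dev/null
python3 -m inch '[0,0,0.3,0,0,0, 0,0,0.5,0,0,0, 0,0,0.7,0,0,0, 0,0,0.7,0,0,0, 0,0,0.7,0,0,0]'
python3 -m inch '[0,0,0,0,0,0, 0,0,0,0,0,0, 0,0,0,0,0,0, 0,0,0,0,0,0, 0,0,0,0,0,0, 0,0,0,0,0,0]' 50 20
python3 -m inch '[0,0,0,0,0,0.07, 0,0,0,0,0,0.14, 0,0,0,0,0,0.21, 0,0,0,0,0,0.28, 0,0,0,0,0,0.35, 0,0,0,0,0,0.42, 0,0,0,0,0,0.49, 0,0,0,0,0,0.56, 0,0,0,0,0,0.63, 0,0,0,0,0,0.7, 0,0,0,0,0,0.77, 0,0,0,0,0,0.81, 0,0,0,0,0,0.81, 0,0,0,0,0,0.81]'
python3 -m inch '[0,0,0,0,0,0.81, 0,0,0,0,0,0.81]' >/dev/null; python3 look.py
```

```text
time: 34.13
position: [0.5749, 0.1789, 0.1199]
tool_rot: [0.398, 0.917, -0.002, -0.003]
ft_force: [0.7, 0.7, 0.7]
grip_width: 0.087
grip_force: 0.0
time: 34.63
position: [0.5742, 0.1782, 0.1188]
tool_rot: [0.398, 0.917, -0.002, -0.004]
ft_force: [-1.0, -1.4, 3.0]
grip_width: 0.058
grip_force: 20.0
time: 35.8
position: [0.5749, 0.1785, 0.1188]
tool_rot: [0.865, 0.502, -0.003, -0.001]
ft_force: [1.1, 1.7, 3.1]
grip_width: 0.0575
grip_force: 20.0
[0.115 0.662 1.591 0.    0.895 0.89 ]
```

I made a mistake there: the extra rows were relative to the new pose, so the cap overturned by about 14°. I turn it back now.

```bash
python3 -m inch '[0,0,0,0,0,-0.08, 0,0,0,0,0,-0.16, 0,0,0,0,0,-0.16, 0,0,0,0,0,-0.16, 0,0,0,0,0,-0.16]'
python3 - <<'E'
from h import *
q=get_obs()["tool_rot"];print(np.degrees(2*np.arctan2(q[1],q[0])))
E
```

```text
time: 36.38
position: [0.5748, 0.1783, 0.1187]
tool_rot: [0.865, 0.501, -0.003, -0.001]
ft_force: [1.7, -0.3, 2.1]
grip_width: 0.0577
grip_force: 20.0
60.1378781988922
```

Psi is back at 60.1°. I release, lift, and check the cap.

```bash
python3 -m inch '[0,0,0,0,0,0, 0,0,0,0,0,0, 0,0,0,0,0,0, 0,0,0,0,0,0, 0,0,0,0,0,0, 0,0,0,0,0,0]' 87
python3 -m inch '[0,0,-0.4,0,0,0, 0,0,-0.8,0,0,0, 0,0,-1,0,0,0, 0,0,-1,0,0,0]' 
python3 -m inch '[0,0,-1,0,0,0, 0,0,-1,0,0,0, 0,0,-1,0,0,0]' >/dev/null
python3 -m inch '[-1,0.9,0,0,0,0, -1,0.9,0,0,0,0, -1,0.9,0,0,0,0]' >/dev/null
python3 -m inch '[-1,0.9,0,0,0,0, -1,0.9,0,0,0,0, -1,0.9,0,0,0,0, -1,0.9,0,0,0,0]'
python3 - <<'E'
from h import *
t=camera("top");s=camera("side")
cv2.imwrite("pics/tf.png",cv2.cvtColor(t,cv2.COLOR_RGB2BGR));cv2.imwrite("pics/sf.png",cv2.cvtColor(s,cv2.COLOR_RGB2BGR))
a=cv2.resize(t[160:245,185:320],(400,252),interpolation=cv2.INTER_CUBIC);a2=cv2.resize(t[168:202,192:226],(320,320),interpolation=cv2.INTER_CUBIC);b=cv2.resize(s[195:265,185:235],(400,560),interpolation=cv2.INTER_CUBIC)
L=np.vstack([a,cv2.copyMakeBorder(a2,0,0,0,80,cv2.BORDER_CONSTANT)])
cv2.imwrite("pics/c12.png",cv2.cvtColor(np.hstack([L[:560] if len(L)>560 else L,cv2.copyMakeBorder(b,0,max(0,len(L)-560),0,0,cv2.BORDER_CONSTANT)[:min(560,len(L))]]),cv2.COLOR_RGB2BGR))
E
```

```text
time: 36.88
position: [0.5738, 0.1782, 0.1181]
tool_rot: [0.865, 0.502, -0.004, -0.002]
ft_force: [0.4, 0.1, 0.6]
grip_width: 0.085
grip_force: 0.0
time: 37.22
position: [0.5776, 0.1788, 0.2027]
tool_rot: [0.865, 0.502, 0.0, 0.0]
ft_force: [1.1, 1.6, -0.2]
grip_width: 0.0871
grip_force: 0.0
time: 38.05
position: [0.622, -0.0376, 0.2766]
tool_rot: [0.866, 0.499, -0.005, -0.001]
ft_force: [-0.7, -0.3, -0.5]
grip_width: 0.0872
grip_force: 0.0
```

View pics/c12.png

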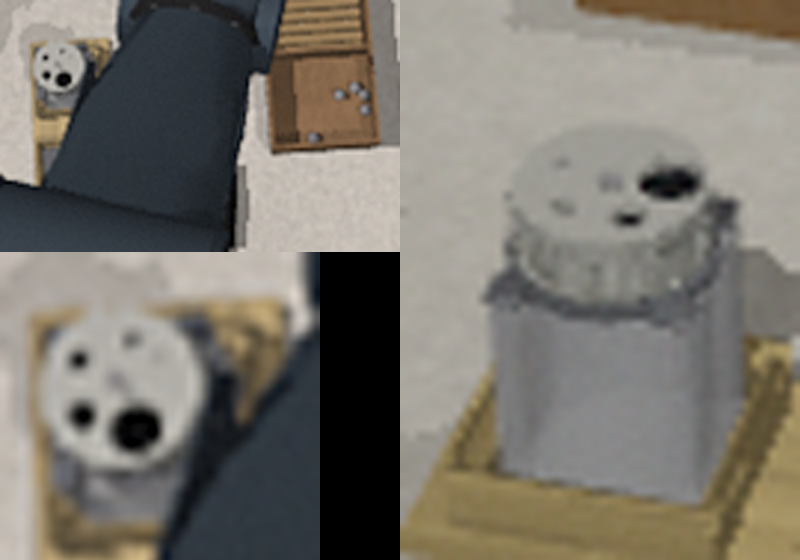

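Run:
```python
from h import *
from scipy.optimize import least_squares
D={"side":(185,195,8,{20:(268,183),11:(227,218),8:(163,207),5:(162,161),0:(211,181)}),"top":(192,168,320/34,{20:(137,178),11:(83,163),8:(79,107),5:(132,87),0:(118,130)})}
off={20:-72,11:-144,8:144,5:72}
def pt(p,k):
    r=0 if k==0 else .0175; a=p[2]+np.radians(off.get(k,0)); return [p[0]+r*np.cos(a),p[1]+r*np.sin(a),.111]
for n,(x0,y0,sc,P) in D.items():
    f=lambda p:np.concatenate([proj(n,pt(p,k))-[x0-.5+u/sc,y0-.5+v/sc] for k,(u,v) in P.items()])
    s=least_squares(f,[.573,.177,4.7],loss="soft_l1",f_scale=.3);print(n,s.x,"blank at",np.degrees(s.x[2])%360,"want 273.5",np.abs(s.fun).max())
```

```text
side [0.57271607 0.17985491 4.73625285] blank at 271.3672988788908 want 273.5 0.39594645131285233
top [0.57533263 0.17791283 4.77841952] blank at 273.7832710877695 want 273.5 0.23471203603159552
```

```bash
python3 -c "
from rig import *
print(hand_in())"
```

```text
the job is handed in; nothing more can be done
None
```

I handed the job in at about 38 s: all five balls are in the empty bay, the jar is back in its well in the caddy, and the cap is closed to within about 2° of its blank setting.

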